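# Right the fallen medium bottle and put it away in the paint caddy

### The job

The square white bottle has been knocked over: first make room for it by dropping the dried-out orange pot from the wooden caddy into the grey waste bin, then stand the bottle upright on the green mat and let go of it there, and finally take it again and set it down upright in the caddy compartment that has become free. Set the bottle down gently rather than letting it drop, and leave the other two pots in the caddy, the pumpkin and the chick where they are.

Things in the scene. Friction and masses are not known exactly. Their poses are not given: they have to be found in the camera images.
- bottle: White square bottle, 46 x 46 mm body 90 mm tall, a short shoulder to 100 mm, then a round blue cap 30 mm in diameter from 100 to 128 mm. Origin at the centre of its base, z along its axis from base to cap. It starts lying on one flat side on the mat, cap roughly towards the robot's left (+y, within about 50 degrees) (its z axis level, its origin then 23 mm above the mat's top). About 0.18 kg.
- dried_pot: A round small paint pot of orange plastic, dried out, to be thrown away, 36 mm diameter, 91 mm tall: body to 63 mm, above it a black cap 32 mm in diameter (63 to 91 mm). Origin at the centre of its underside, z up along its axis. Starts standing in one of the caddy's three compartments (which one varies).
- pot_center (a point): Middle of the dried-out orange pot, on its axis 45 mm above its underside.
- amber_pot: A round small paint pot of amber glass, which stays, 36 mm diameter, 91 mm tall: body to 63 mm, above it a white cap 32 mm in diameter (63 to 91 mm). Origin at the centre of its underside, z up along its axis. Starts standing in one of the caddy's three compartments (which one varies).
- green_pot: A round small paint pot of green glass, which stays, 36 mm diameter, 91 mm tall: body to 63 mm, above it a white cap 32 mm in diameter (63 to 91 mm). Origin at the centre of its underside, z up along its axis. Starts standing in one of the caddy's three compartments (which one varies).
- caddy: Open wooden caddy, fixed, 250 mm (x) by 85 mm (y), 45 mm tall, walls and floor 5 mm, divided along its x into three compartments of about 77 x 75 mm. Origin at the centre of its underside.
- cell0 (a point): Centre of the inner floor of the compartment at the -x end of the caddy; axes as the caddy's.
- cell1 (a point): Centre of the inner floor of the compartment in the middle of the caddy; axes as the caddy's.
- cell2 (a point): Centre of the inner floor of the compartment at the +x end of the caddy; axes as the caddy's.
- bin: Open square grey waste bin, fixed, 160 x 160 mm, 110 mm tall, walls 5 mm. Origin at the centre of its underside, z up.
- mat: Flat green cutting mat, fixed, 280 mm (x) by 240 mm (y), 3 mm thick. Origin at the centre of its underside.
- pumpkin: Small orange pumpkin ornament, about 54 mm wide and 50 mm tall, standing on the desk. Origin at the centre of its underside. To be left alone.
- chick: Small yellow chick ornament, about 60 mm wide and 56 mm tall, standing on the desk. Origin at the centre of its underside. To be left alone.
Not all that is in view belongs to the job. Leave any purple or turquoise look-alike of the dried_pot alone.

How it is judged (in metres and radians):
On the way, in this order (a step that is already met when the one before it is completed fails the run):
1. the dried-out orange pot lies in the waste bin, let go (x of pot_center in the frame of bin between -0.08 and 0.08 m and y of pot_center in the frame of bin between -0.08 and 0.08 m and z of pot_center in the frame of bin below 0.1 m and contact force between dried_pot and the fingers below 0.1 N), for 0.2 s.
2. the bottle stands upright on the mat, let go (angle between bottle's own z axis and vertical below 0.12 rad and linear speed of bottle below 0.03 m/s and contact force between bottle and the fingers below 0.1 N and x of bottle in the frame of mat between -0.14 and 0.14 m and y of bottle in the frame of mat between -0.12 and 0.12 m and z of bottle in the frame of mat below 0.008 m), for 0.2 s.
At the end, for the whole second after the job is handed in: The orange pot is at rest in the bin, its middle inside and below 100 mm, and the bottle stands upright (within 0.12 rad), at rest and let go on the floor of a caddy compartment: its base centre within 22 mm of the compartment's and under 8 mm above its floor (all of step 1 and angle between bottle's own z axis and vertical below 0.12 rad and linear speed of each of bottle, dried_pot below 0.03 m/s and contact force between bottle and the fingers below 0.1 N and ((horizontal distance between bottle and cell0 below 0.022 m and z of bottle in the frame of cell0 below 0.008 m) or (horizontal distance between bottle and cell1 below 0.022 m and z of bottle in the frame of cell1 below 0.008 m) or (horizontal distance between bottle and cell2 below 0.022 m and z of bottle in the frame of cell2 below 0.008 m))); the robot touches nothing.
It fails at once if one of the other two pots in the caddy is moved by more than 50 mm or tipped over by more than 0.5 rad (distance of any of amber_pot, green_pot from where it was at the start of the episode above 0.05 m or angle between any of amber_pot, green_pot's own z axis and vertical above 0.5 rad).
It fails at once if the pumpkin or the chick is moved by more than 30 mm (distance of any of pumpkin, chick from where it was at the start of the episode above 0.03 m).
It fails at once if the bottle is dropped: it moves faster than 0.6 m/s out of the fingers (linear speed of bottle above 0.6 m/s and contact force between bottle and the fingers below 0.1 N).
It also fails if it takes over 72 s, if anything falls off the work surface, if the arm or the gripper's body presses on something with over 40 N, if the wrist force passes 120 N, or if a joint passes its speed limit or range.

### The arm

A 6-joint arm with a two-finger parallel gripper is mounted at the origin on the work surface. World frame = base frame: x ahead of the robot, y to its left, z up, the work surface at z = 0. Lengths are in m, angles in degrees, forces in N, time in s.
With the tool pointing down it reaches from about 0.325 to 0.9 m from the base axis. Payload 6.1 kg.
Tool frame: the origin (TCP) lies at the very end of the fingers, on their centre line; the grasp point (between the pads) lies 19 mm behind it; z points along the fingers, y is the line along which they close (so a half turn about z gives the same grasp; the last joint's range is limited). The gripper opens to 87 mm and grips with 3 to 60 N. Pads are 19 mm wide; open, the fingers measure 117 mm over their backs; the gripper's body (75 mm by 190 mm) begins 51 mm behind the grasp point.
Start: joints at [68.864, 12.628, 87.462, -0, 79.91, -7.225], TCP at [0.15, 0.607, 0.223] pointing down, gripper open.
Joint ranges: [-170.65, 170.65], [-52.31, 119.04], [5.05, 147.46], [-71.25, 251.25], [11.57, 151.72], [-153.62, 153.62]. Speed limits (degrees/s): [147.25, 147.25, 172.46, 180, 180, 180].

### API

Orientations are given as [roll, pitch, yaw] about the fixed x, y, z axes, in that order (R = Rz(yaw) Ry(pitch) Rx(roll)).
In Python, from workcell import get_obs, capture, calibration, job_done gives the robot as it stands. The module is installed in compiled form; this text tells all that it offers.
- The arm moves only by the tool drive_tool, never from a script. Its argument "targets" is a list of rows, each a list of 2 entries, a list of its own where there are three numbers: the shift along the world's x, y, z each as a share of 0.25 m, from -1 to 1, then the turn, a rotation vector about the world's x, y, z each as a share of 360 degrees, from -1 to 1. A call has 1 to 20 rows; each row is the pose to reach, as a shift and turn from the pose commanded when the call began, turning the shorter way round; what a row does not reach only later rows make up. A row lasts 1/12 s, in which the tool goes at most 41.7 mm and 7.16 degrees, less where a joint would pass 70% of its speed; a pose out of reach is approached as far as the arm can. A call with a number of a shift or a turn outside -1 to 1 is refused whole. A call with a gripper value outside its range is refused whole. "gripper" is the opening, from 0 (shut) to 1 (fully open), set as the call begins (left out, the last holds). The fingers move at their own pace and stop on an object; "grip_force" is the grip in N (left out, the last holds). Time passes only in rows, so rows that repeat a pose let the fingers close. It gives the time, the measured TCP pose, the force, the opening and the grip force at its end, in the units of the state.
- get_obs(): the state, without advancing time (a new reading comes with each control period).
- capture(name): name is "scene" or "top" or "wrist"; returns the picture (384x512x3 uint8, red, green, blue); there is no depth.
- calibration(name): a dict with "mtx" (3x3 intrinsics, pixels), "R" (3x3) and "t" (3): a world point X has camera coordinates R X + t. Camera axes: x right, y down, z forward; pixel columns grow to the right and rows downward; lengths in m; the calibration is good to about 2 mm. A picture is of the moment at which its call begins: read the wrist's pose just before it. calibration takes no time and is no camera call; for the wrist camera it gives the pose at the moment of the call.
- job_done(): hands the job in; it is judged then, once.
The state is a dict: "time": time; "joint_positions": joint angles; "qvel": joint speeds; "effort": joint torques, N m; "position": TCP position; "tcp_rot": TCP orientation; "force": force on the tool from outside, world axes, zero at the start; "wrist_torque": the same for the moment, N m; "gripper_width": finger opening in m; "finger_force": force on a finger pad.
Only numpy, scipy, OpenCV 4.12 (cv2) and the standard library are available. Lean on these libraries where they do the work, as an engineer would, in place of code of your own. Each camera call takes 0.05 s, during which the arm holds its last target. There are 200 camera calls.

## Working session

There is one attempt and no reset: what is moved stays moved. The work goes in short steps, Python scripts to look and compute and a tool call to move; the robot and the scene stay as the last step left them, time stands still between calls to the robot, and variables do not carry over. Pictures are saved under pics/ and viewed, at most 10 in all, crops included, and the job is handed in when it is done.

Besides the shell and the picture viewer there is one more tool, called by a JSON object that holds its "api" and its "payload". drive_tool: Moves the arm, as the interface text tells. Shift numbers are shares of 0.25 m and turn numbers shares of 360 degrees, none past 1 either way. Its arguments: {"type":"object","properties":{"targets":{"type":"array"},"gripper":{"type":"number"},"grip_force":{"type":"number"}},"required":["targets"]}

```bash
mkdir -p pics; cat > h.py <<'E'
import numpy as np, cv2
from workcell import get_obs, capture, calibration, job_done
def ray(cal,u,v,z):
    R=np.array(cal["R"]);t=np.array(cal["t"]).ravel();K=np.array(cal["mtx"])
    c=-R.T@t; d=R.T@np.linalg.inv(K)@np.array([u,v,1.])
    return c+d*(z-c[2])/d[2]
def proj(cal,X):
    R=np.array(cal["R"]);t=np.array(cal["t"]).ravel();K=np.array(cal["mtx"])
    p=K@(R@np.array(X,float)+t); return p[:2]/p[2]
def snap(n,f):
    im=capture(n); cv2.imwrite("pics/"+f+".png",im[:,:,::-1]); return im
E
python3 - <<'E'
from h import *
o=get_obs(); print(o)
a=snap("top","top0"); b=snap("scene","scene0")
for n in("top","scene"):
    c=calibration(n); print(n,-np.array(c["R"]).T@np.array(c["t"]).ravel(), np.array(c["R"]).round(2).tolist(), c["mtx"][0][0])
cv2.imwrite("pics/both.png",cv2.resize(np.vstack([a,b])[:,:,::-1],None,fx=.78,fy=.78))
E
```

```text
{'time': 0.0, 'joint_positions': array([ 6.88650427e+01,  1.26739348e+01,  8.75242915e+01,  4.84699905e-04,
        7.99102124e+01, -7.22336667e+00]), 'qvel': array([ 0.06735088,  0.04386767, -0.05657627,  0.05575607, -0.04692753,
        0.00919273]), 'effort': array([-1.52864345e-06, -4.94622016e+01, -3.87368703e+01,  7.00011360e-02,
        5.71277272e-02, -9.04054082e-05]), 'position': array([0.15002868, 0.60610177, 0.22146499]), 'tcp_rot': array([-1.79892482e+02, -1.41080970e-02,  1.66088311e+02]), 'force': array([ 0.44985942, -0.31771559,  0.35337298]), 'wrist_torque': array([0.02289033, 0.04098268, 0.00807907]), 'finger_force': 0.0, 'gripper_width': 0.08693814459810321}
top [0.49425781 0.03277169 0.91601986] [[0.02, -1.0, 0.03], [-1.0, -0.02, -0.09], [0.1, -0.03, -0.99]] 383.3485631994625
scene [1.28384914 0.80348228 0.84542753] [[-0.76, 0.65, 0.02], [0.38, 0.47, -0.8], [-0.53, -0.6, -0.6]] 499.6543807451337
```

View pics/top0.png

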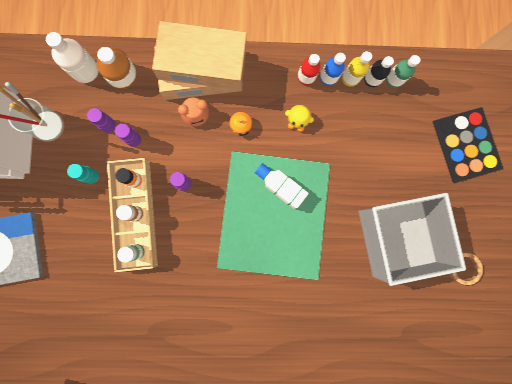

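View pics/scene0.png

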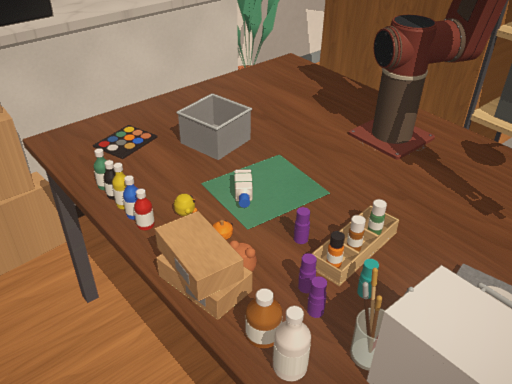

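Top view: the caddy is at about (130,215), with three pots at (128,177), (128,213) and (130,254). The bottle lies at (283,187) with its blue cap at (263,171), pointing +x+y. The bin is at (415,240), the pumpkin at (241,123) and the chick at (299,117).

Candidates for the dried pot:
- **Black-capped orange pot at (128,177):** orange body, black cap and inside the caddy at the +x end, so it fits the description.
- **Purple pots at (100,120), (128,135), (180,181) and the turquoise one at (83,173):** these are the look-alikes to leave alone.

I'll confirm this with an enlarged crop and measure.

```bash
python3 - <<'E'
from h import *
a=cv2.imread("pics/top0.png"); b=cv2.imread("pics/scene0.png"); T=calibration("top"); S=calibration("scene")
def big(m,box):
    x0,y0,x1,y1=box; k=np.zeros_like(m); k[y0:y1,x0:x1]=m[y0:y1,x0:x1]
    n,l,s,c=cv2.connectedComponentsWithStats(k); i=1+np.argmax(s[1:,4]); return (l==i).astype(np.uint8),c[i],s[i]
hs=cv2.cvtColor(a,cv2.COLOR_BGR2HSV); H,Sa,V=[hs[...,i].astype(int) for i in range(3)]
out=a.copy()
def rect(m,z,name):
    c=max(cv2.findContours(m,cv2.RETR_EXTERNAL,cv2.CHAIN_APPROX_NONE)[0],key=cv2.contourArea)
    r=cv2.boxPoints(cv2.minAreaRect(c)); cv2.polylines(out,[r.astype(int)],1,(255,0,255),1)
    P=np.array([ray(T,u,v,z)[:2] for u,v in r]); e=P[1]-P[0];f=P[2]-P[1]
    print(name,r.round(1).tolist(),"ctr",P.mean(0).round(4),"sides",np.linalg.norm(e).round(4),np.linalg.norm(f).round(4),"ang",np.degrees(np.arctan2(e[1],e[0])).round(1))
# mat
m,_,_=big(((H>60)&(H<90)&(Sa>90)&(V>60)).astype(np.uint8),(200,140,345,290)); rect(m,.003,"mat")
m,_,_=big(((Sa<60)&(V>130)).astype(np.uint8),(255,155,320,220)); rect(m,.049,"bottlewhite")
m,c,_=big(((H>100)&(H<125)&(Sa>120)&(V>80)).astype(np.uint8),(245,155,290,190)); rect(m,.035,"cap"); print("cap c",ray(T,*c,.026))
m,_,_=big(((H>12)&(H<30)&(V>140)&(Sa>40)).astype(np.uint8),(100,150,165,280)); rect(m,.045,"caddy")
m,c,s=big((V<60).astype(np.uint8),(112,165,133,188)); print("blackcap",c,s,ray(T,*c,.090))
m,_,_=big(((Sa<50)&(V>60)).astype(np.uint8),(350,180,475,295)); rect(m,.11,"bin")
A=cv2.resize(out[145:285,95:335],None,fx=2.4,fy=2.4,interpolation=cv2.INTER_CUBIC)
A2=cv2.resize(out[150:280,100:190],None,fx=2.4,fy=2.4); B=cv2.resize(b[190:290,295:405],None,fx=2.2,fy=2.4); 
c=np.zeros((590,800,3),np.uint8); c[:A.shape[0],:A.shape[1]]=A; c[340:340+B.shape[0],:B.shape[1]]=B
D=cv2.resize(out[180:295,350:480],None,fx=2,fy=2); c[340:340+D.shape[0],300:300+D.shape[1]]=D
cv2.imwrite("pics/crop1.png",c)
E
```

```text
mat [[217.3000030517578, 267.5], [231.10000610351562, 151.10000610351562], [330.8999938964844, 163.0], [317.0, 279.3999938964844]] ctr [ 0.5183 -0.0459] sides 0.2779 0.2432 ang -5.3
bottlewhite [[260.20001220703125, 183.6999969482422], [273.79998779296875, 165.60000610351562], [309.29998779296875, 192.1999969482422], [295.79998779296875, 210.3000030517578]] ctr [ 0.5778 -0.065 ] sides 0.0521 0.1013 ang -35.7
cap [[254.0, 172.3000030517578], [261.5, 162.39999389648438], [270.79998779296875, 169.3000030517578], [263.29998779296875, 179.1999969482422]] ctr [ 0.6179 -0.0141] sides 0.0291 0.027 ang -35.5
cap c [ 0.61896088 -0.01458737  0.026     ]
caddy [[105.30000305175781, 160.3000030517578], [149.0, 157.0], [157.39999389648438, 268.79998779296875], [113.5999984741211, 272.1000061035156]] ctr [0.5124 0.2795] sides 0.0986 0.2523 ang -84.3
blackcap [128.95454545 178.29545455] [122 171  11  13  44] [0.58745458 0.27536885 0.09      ]
bin [[358.6000061035156, 209.89999389648438], [449.20001220703125, 190.8000030517578], [465.79998779296875, 269.70001220703125], [375.20001220703125, 288.70001220703125]] ctr [ 0.4683 -0.3302] sides 0.2019 0.1692 ang -77.2
```

View pics/crop1.png

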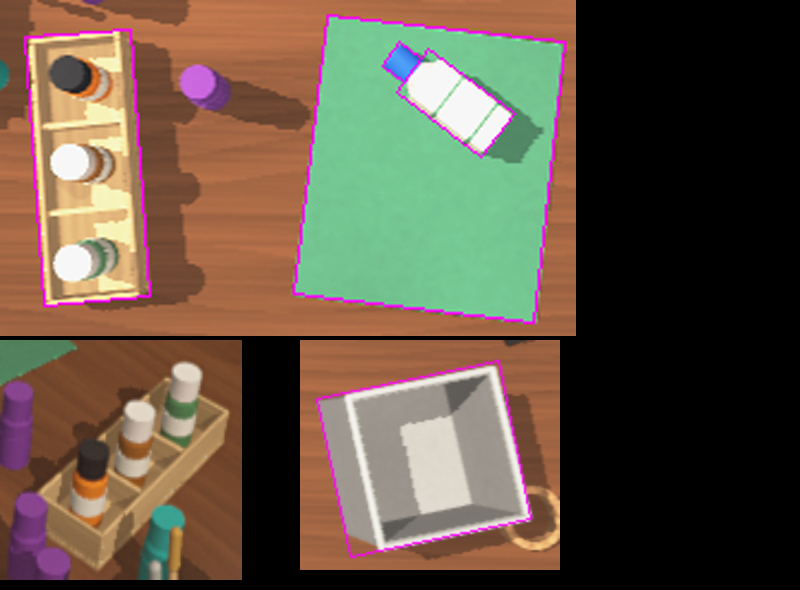

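The crop confirms it: only the pot at about (124,176), in the +x compartment, has an orange body and a black cap. The amber and green pots have white caps. The bin rim corners are near (372,207), (448,192), (465,269) and (390,284).

```bash
python3 - <<'E'
from h import *
a=cv2.imread("pics/top0.png"); b=cv2.imread("pics/scene0.png"); T=calibration("top"); S=calibration("scene")
V=a.max(2).astype(int); s=V-a.min(2)
m=((V<85)&(s<40)).astype(np.uint8); k=np.zeros_like(m); k[164:190,114:136]=m[164:190,114:136]
n,l,st,c=cv2.connectedComponentsWithStats(k); i=1+np.argmax(st[1:,4]); print("cap top",c[i],st[i],ray(T,*c[i],.090).round(4))
print("manual top face",ray(T,124.0,175.8,.096).round(4))
Vb=b.max(2).astype(int); sb=Vb-b.min(2); m=((Vb<80)&(sb<35)).astype(np.uint8);k=np.zeros_like(m);k[225:265,325:350]=m[225:265,325:350]
n,l,st,c=cv2.connectedComponentsWithStats(k); i=1+np.argmax(st[1:,4]); print("scene cap",c[i],st[i],ray(S,*c[i],.084).round(4))
L=[ray(T,u,v,.045)[:2] for u,v in((105.3,160.3),(113.6,272.1))]; mid=(L[0]+L[1])/2; d=(L[0]-L[1]); print("len",np.linalg.norm(d)); d/=np.linalg.norm(d); n=np.array([d[1],-d[0]])
print("caddy ang",np.degrees(np.arctan2(d[1],d[0])),"ctr",mid+n*.0425,"cell2",mid+n*.0425+d*.0818)
for q in [(119.5+.5,209),]: pass
print("bin",np.mean([ray(T,u,v,.11)[:2] for u,v in((372.5,207.5),(448.5,192.5),(465,269.5),(390.5,284.5))],0))
E
```

```text
cap top [124.17346939 175.68367347] [116 168  17  16 196] [0.5929 0.2858 0.09  ]
manual top face [0.5919 0.2843 0.096 ]
scene cap [336.55769231 238.99038462] [330 231  15  17 208] [0.5937 0.2877 0.084 ]
len 0.251204839381929
caddy ang 7.239038568222221 ctr [0.51320032 0.28570417] cell2 [0.59434829 0.29601173]
bin [ 0.47112721 -0.34485597]
```

{"api": "drive_tool", "payload": {"targets": [[[0.1, -0.1, 0.2], [0, 0, 0.02]], [[0.3, -0.4, 0.4], [0, 0, 0.04]], [[0.6, -0.8, 0.4], [0, 0, 0.056]], [[0.8, -1.0, 0.4], [0, 0, 0.056]], [[0.8, -1.0, 0.4], [0, 0, 0.056]], [[0.8, -1.0, 0.4], [0, 0, 0.056]], [[0.8, -1.0, 0.4], [0, 0, 0.056]], [[0.8, -1.0, 0.4], [0, 0, 0.056]], [[0.8, -1.0, 0.4], [0, 0, 0.056]], [[0.8, -1.0, 0.4], [0, 0, 0.056]], [[0.8, -1.0, 0.4], [0, 0, 0.056]], [[0.8, -1.0, 0.4], [0, 0, 0.056]]], "gripper": 0.8}}

```text
time: 1.1
position: [0.3496, 0.3571, 0.322]
tcp_rot: [180.0, -0.1, -173.7]
force: [0.0, 0.0, 0.3]
gripper_width: 0.0696
finger_force: 0.0
```

{"api": "drive_tool", "payload": {"targets": [[[0.2, -0.06, 0], [0, 0, 0]], [[0.4, -0.12, 0], [0, 0, 0]], [[0.6, -0.2, 0], [0, 0, 0]], [[0.8, -0.24, -0.1], [0, 0, 0]], [[0.97, -0.288, -0.3], [0, 0, 0]], [[0.97, -0.288, -0.45], [0, 0, 0]], [[0.97, -0.288, -0.6], [0, 0, 0]], [[0.97, -0.288, -0.65], [0, 0, 0]], [[0.97, -0.288, -0.65], [0, 0, 0]], [[0.97, -0.288, -0.65], [0, 0, 0]]]}}

```text
time: 1.93
position: [0.5891, 0.2846, 0.1536]
tcp_rot: [-179.9, -0.6, -173.7]
force: [-0.9, 0.2, 0.0]
gripper_width: 0.0695
finger_force: 0.0
```

```bash
python3 - <<'E'
from h import *
o=get_obs(); print(o["position"],o["joint_positions"])
a=snap("wrist","w1"); W=calibration("wrist")
V=a.max(2).astype(int); s=V-a.min(2); m=((V<75)&(s<35)).astype(np.uint8)
p=proj(W,[.5925,.285,.09]); print("pred",p)
n,l,st,c=cv2.connectedComponentsWithStats(m)
for i in range(1,n):
    if st[i,4]>300: print(c[i],st[i],ray(W,*c[i],.09))
E
```

```text
[0.58905861 0.28458937 0.153639  ] [ 1.88797398e+01  2.00681327e+01  8.59422748e+01  1.19910974e-02
  7.46221481e+01 -7.74338384e+01]
pred [253.17461715 206.355237  ]
[178.43013366 243.95261239] [151 223  46  34 823] [0.63315498 0.22535326 0.09      ]
[332.23922734 246.61069837] [313 224  46  33 673] [0.62108775 0.35613099 0.09      ]
[176.24257037 328.99363174] [    0   231   512   153 38158] [0.72046388 0.22683776 0.09      ]
[439.58349307 273.23813282] [ 326  231  186   84 8869] [0.63595974 0.45447726 0.09      ]
```

View pics/w1.png

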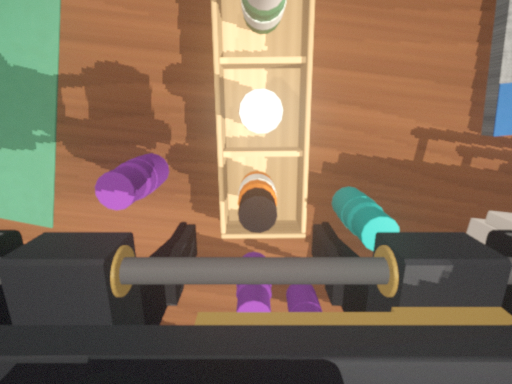

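{"api": "drive_tool", "payload": {"targets": [[[0.01, 0.008, 0], [0, 0, 0]], [[0.01, 0.008, 0], [0, 0, 0]], [[0.01, 0.008, -0.1], [0, 0, 0]], [[0.01, 0.008, -0.2], [0, 0, 0]], [[0.01, 0.008, -0.3], [0, 0, 0]], [[0.01, 0.008, -0.36], [0, 0, 0]], [[0.01, 0.008, -0.386], [0, 0, 0]], [[0.01, 0.008, -0.386], [0, 0, 0]], [[0.01, 0.008, -0.386], [0, 0, 0]], [[0.01, 0.008, -0.386], [0, 0, 0]]]}}

```text
time: 2.82
position: [0.5968, 0.2873, 0.066]
tcp_rot: [180.0, 0.2, -173.7]
force: [-0.2, -0.7, 0.2]
gripper_width: 0.0697
finger_force: 0.0
```

{"api": "drive_tool", "payload": {"targets": [[[0, 0, 0], [0, 0, 0]], [[0, 0, 0], [0, 0, 0]], [[0, 0, 0], [0, 0, 0]], [[0, 0, 0], [0, 0, 0]], [[0, 0, 0], [0, 0, 0]], [[0, 0, 0], [0, 0, 0]], [[0, 0, 0], [0, 0, 0]], [[0, 0, 0], [0, 0, 0]]], "gripper": 0, "grip_force": 25}}

```text
time: 3.48
position: [0.5952, 0.2867, 0.0635]
tcp_rot: [180.0, -0.0, -173.7]
force: [-0.5, 1.0, 0.6]
gripper_width: 0.0319
finger_force: 23.0
```

{"api": "drive_tool", "payload": {"targets": [[[0, 0, 0.06], [0, 0, 0]], [[0, 0, 0.2], [0, 0, 0]], [[0, 0, 0.36], [0, 0, 0]], [[0, 0, 0.52], [0, 0, 0]], [[0, -0.06, 0.66], [0, 0, 0]], [[-0.05, -0.2, 0.74], [0, 0, 0]], [[-0.1, -0.36, 0.74], [0, 0, 0]], [[-0.13, -0.52, 0.74], [0, 0, 0]], [[-0.16, -0.68, 0.74], [0, 0, 0]], [[-0.18, -0.84, 0.74], [0, 0, 0]], [[-0.2, -1, 0.74], [0, 0, 0]]]}}

```text
time: 4.4
position: [0.5445, 0.035, 0.2499]
tcp_rot: [-180.0, 0.1, -173.7]
force: [0.4, -0.8, -0.8]
gripper_width: 0.0318
finger_force: 22.9
```

{"api": "drive_tool", "payload": {"targets": [[[-0.04, -0.16, 0], [0, 0, 0]], [[-0.08, -0.32, 0], [0, 0, 0]], [[-0.12, -0.48, 0], [0, 0, 0]], [[-0.14, -0.64, 0], [0, 0, 0]], [[-0.17, -0.8, 0], [0, 0, 0]], [[-0.2, -1, 0], [0, 0, 0]], [[-0.2, -1, 0], [0, 0, 0]]]}}

```text
time: 4.98
position: [0.4938, -0.2189, 0.2498]
tcp_rot: [-179.8, 0.0, -174.0]
force: [-0.5, 0.7, -0.2]
gripper_width: 0.032
finger_force: 22.9
```

{"api": "drive_tool", "payload": {"targets": [[[-0.04, -0.16, 0], [0, 0, 0]], [[-0.08, -0.32, 0], [0, 0, 0]], [[-0.1, -0.45, 0], [0, 0, 0]], [[-0.1, -0.528, -0.05], [0, 0, 0]], [[-0.1, -0.528, -0.2], [0, 0, 0]], [[-0.1, -0.528, -0.35], [0, 0, 0]], [[-0.1, -0.528, -0.5], [0, 0, 0]], [[-0.1, -0.528, -0.58], [0, 0, 0]], [[-0.1, -0.528, -0.6], [0, 0, 0]], [[-0.1, -0.528, -0.6], [0, 0, 0]], [[-0.1, -0.528, -0.6], [0, 0, 0]]]}}

```text
time: 5.9
position: [0.4712, -0.346, 0.1004]
tcp_rot: [-179.9, 0.1, -173.7]
force: [0.6, -0.4, -0.2]
gripper_width: 0.0317
finger_force: 22.9
```

{"api": "drive_tool", "payload": {"targets": [[[0, 0, 0], [0, 0, 0]], [[0, 0, 0], [0, 0, 0]], [[0, 0, 0], [0, 0, 0]], [[0, 0, 0], [0, 0, 0]], [[0, 0, 0], [0, 0, 0]], [[0, 0, 0], [0, 0, 0]]], "gripper": 0.7}}

```text
time: 6.4
position: [0.4704, -0.3455, 0.0989]
tcp_rot: [-180.0, 0.0, -173.7]
force: [0.2, 0.8, 0.4]
gripper_width: 0.0587
finger_force: 0.0
```

{"api": "drive_tool", "payload": {"targets": [[[0, 0, 0.1], [0, 0, 0]], [[0, 0, 0.26], [0, 0, 0]], [[0, 0, 0.42], [0, 0, 0]], [[0, 0, 0.58], [0, 0, 0]], [[0.04, 0.1, 0.74], [0, 0, 0]], [[0.1, 0.24, 0.8], [0, 0, 0]], [[0.14, 0.4, 0.8], [0, 0, 0]], [[0.2, 0.56, 0.8], [0, 0, 0]], [[0.2, 0.6, 0.8], [0, 0, 0]], [[0.2, 0.6, 0.8], [0, 0, 0]], [[0.2, 0.6, 0.8], [0, 0, 0]]]}}

```text
time: 7.32
position: [0.5203, -0.1948, 0.2985]
tcp_rot: [-180.0, -0.0, -173.6]
force: [0.3, -0.3, -0.6]
gripper_width: 0.0608
finger_force: 0.0
```

```bash
python3 - <<'E'
from h import *
o=get_obs(); print(o["position"],o["tcp_rot"],o["joint_positions"])
w=snap("wrist","w2"); W=calibration("wrist"); a=snap("top","top2"); s=snap("scene","scene2")
print("pred base,cap px in wrist",proj(W,[.552,-.107,.026]),proj(W,[.6185,-.0145,.026]))
cv2.imwrite("pics/v2.png",np.hstack([cv2.resize(w,(512,384)),np.vstack([cv2.resize(a[180:295,350:480],(260,192)),cv2.resize(s[80:200,160:290],(260,192))])])[:,:,::-1])
E
```

```text
[ 0.5202787  -0.19476814  0.29846133] [-1.79969514e+02 -2.04496997e-02 -1.73624518e+02] [-2.86344222e+01  8.14692726e-01  9.22424324e+01 -3.67539479e-02
  8.69421348e+01 -1.25007949e+02]
pred base,cap px in wrist [309.52610239 187.12344091] [359.99144658 233.15094115]
```

View pics/v2.png

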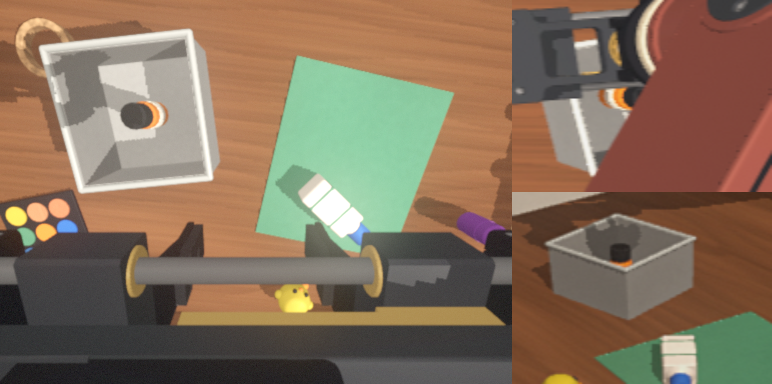

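The pot stands in the bin. Next I turn the tool to suit the bottle and rehearse the uprighting tilt in free air.

{"api": "drive_tool", "payload": {"targets": [[[0, 0.1, 0], [0, 0, -0.3665]], [[0, 0.2, 0], [0, 0, -0.3665]], [[0, 0.3, 0], [0, 0, -0.3665]], [[0, 0.4, 0], [0, 0, -0.3665]], [[0, 0.54, 0], [0, 0, -0.3665]], [[0, 0.54, 0], [0, 0, -0.3665]], [[0, 0.54, 0], [0, 0, -0.3665]], [[0, 0.54, 0], [0, 0, -0.3665]], [[0, 0.54, 0], [0, 0, -0.3665]], [[0, 0.54, 0], [0, 0, -0.3665]], [[0, 0.54, 0], [0, 0, -0.3665]], [[0, 0.54, 0], [0, 0, -0.3665]], [[0, 0.54, 0], [0, 0, -0.3665]], [[0, 0.54, 0], [0, 0, -0.3665]], [[0, 0.54, 0], [0, 0, -0.3665]], [[0, 0.54, 0], [0, 0, -0.3665]], [[0, 0.54, 0], [0, 0, -0.3665]], [[0, 0.54, 0], [0, 0, -0.3665]], [[0, 0.54, 0], [0, 0, -0.3665]], [[0, 0.54, 0], [0, 0, -0.3665]]]}}

```text
time: 9.13
position: [0.5202, -0.0619, 0.2983]
tcp_rot: [-180.0, 0.0, 54.1]
force: [-0.5, -0.3, -0.3]
gripper_width: 0.061
finger_force: 0.0
```

{"api": "drive_tool", "payload": {"targets": [[[0, 0, -0.2], [0.1466, -0.1054, 0]], [[0, 0, -0.4], [0.1466, -0.1054, 0]], [[0, 0, -0.6], [0.1466, -0.1054, 0]], [[0, 0, -0.6], [0.1466, -0.1054, 0]], [[0, 0, -0.6], [0.1466, -0.1054, 0]], [[0, 0, -0.6], [0.1466, -0.1054, 0]], [[0, 0, -0.6], [0.1466, -0.1054, 0]], [[0, 0, -0.6], [0.1466, -0.1054, 0]], [[0, 0, -0.6], [0.1466, -0.1054, 0]], [[0, 0, -0.6], [0.1466, -0.1054, 0]], [[0, 0, -0.6], [0.1466, -0.1054, 0]], [[0, 0, -0.6], [0.1466, -0.1054, 0]], [[0, 0, -0.6], [0.1466, -0.1054, 0]]]}}

```text
time: 10.22
position: [0.521, -0.0608, 0.1497]
tcp_rot: [179.4, -64.8, 54.9]
force: [0.4, -0.5, -0.0]
gripper_width: 0.0605
finger_force: 0.0
```

```bash
python3 - <<'E'
from h import *
from scipy.spatial.transform import Rotation as Ro
o=get_obs(); print(o["position"],o["tcp_rot"],o["joint_positions"])
R=Ro.from_euler("xyz",o["tcp_rot"],degrees=True).as_matrix(); print(R.round(3))
E
```

```text
[ 0.52097602 -0.06082552  0.14968469] [179.44911791 -64.82174517  54.8570527 ] [-52.40724099  13.33952816 120.33763547  60.68706045  83.90431728
 -46.08503929]
[[ 0.245  0.813  0.529]
 [ 0.348 -0.583  0.734]
 [ 0.905  0.004 -0.425]]
```

{"api": "drive_tool", "payload": {"targets": [[[-0.1, 0.08, -0.05], [0, 0, 0]], [[-0.2, 0.08, -0.15], [0, 0, 0]], [[-0.2, 0.08, -0.3], [0, 0, 0]], [[-0.2, 0.08, -0.36], [0, 0, 0]], [[-0.2, 0.08, -0.36], [0, 0, 0]], [[-0.2, 0.08, -0.36], [0, 0, 0]]]}}

```text
time: 10.72
position: [0.4709, -0.0404, 0.0596]
tcp_rot: [179.7, -64.9, 54.7]
force: [0.4, -0.2, 0.5]
gripper_width: 0.0608
finger_force: 0.0
```

```bash
python3 - <<'E'
from h import *
o=get_obs(); print(o["position"],o["tcp_rot"],o["joint_positions"],o["force"])
s=snap("scene","scene3")
E
```

```text
[ 0.47093699 -0.04038793  0.05958478] [179.70964477 -64.94296512  54.65672049] [-56.25859019  21.66910412 125.56310159  59.61754176  79.41726055
 -59.11068823] [ 0.43665217 -0.22672482  0.51400298]
```

View pics/scene3.png

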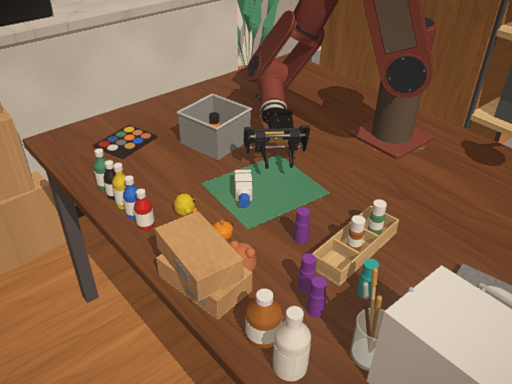

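{"api": "drive_tool", "payload": {"targets": [[[0, 0, 0.16], [0, 0, 0]], [[0, 0, 0.32], [0, 0, 0]], [[0, -0.1, 0.48], [-0.1466, 0.1054, 0]], [[0.1, -0.2, 0.64], [-0.1466, 0.1054, 0]], [[0.2, -0.3, 0.8], [-0.1466, 0.1054, 0]], [[0.2, -0.44, 0.88], [-0.1466, 0.1054, 0]], [[0.2, -0.44, 0.88], [-0.1466, 0.1054, 0]], [[0.2, -0.44, 0.88], [-0.1466, 0.1054, 0]], [[0.2, -0.44, 0.88], [-0.1466, 0.1054, 0]], [[0.2, -0.44, 0.88], [-0.1466, 0.1054, 0]], [[0.2, -0.44, 0.88], [-0.1466, 0.1054, 0]], [[0.2, -0.44, 0.88], [-0.1466, 0.1054, 0]], [[0.2, -0.44, 0.88], [-0.1466, 0.1054, 0]], [[0.2, -0.44, 0.88], [-0.1466, 0.1054, 0]], [[0.2, -0.44, 0.88], [-0.1466, 0.1054, 0]]], "gripper": 0.85}}

```text
time: 12.02
position: [0.5197, -0.1508, 0.2789]
tcp_rot: [180.0, -0.1, 54.2]
force: [-0.4, -0.6, -0.7]
gripper_width: 0.074
finger_force: 0.0
```

```bash
python3 - <<'E'
from h import *
o=get_obs(); print(o["position"],o["tcp_rot"],o["joint_positions"][[3,5]])
W=calibration("wrist"); a=snap("wrist","w4")
hs=cv2.cvtColor(a,cv2.COLOR_RGB2HSV); H,S,V=[hs[...,i].astype(int) for i in range(3)]
base=proj(W,[.552,-.107,.026]); cap=proj(W,[.6185,-.0145,.026]); print("pred",base,cap)
x0,x1=sorted([base[0],cap[0]]);y0,y1=sorted([base[1],cap[1]])
box=np.zeros(H.shape,np.uint8); box[max(0,int(y0-35)):int(y1+35),max(0,int(x0-35)):int(x1+35)]=1
for nm,m,z in (("white",(S<60)&(V>120),.049),("blue",(H>100)&(H<125)&(S>120)&(V>60),.026)):
    m=m.astype(np.uint8)*box; n,l,st,c=cv2.connectedComponentsWithStats(m)
    i=1+np.argmax(st[1:,4]); k=(l==i).astype(np.uint8)
    r=cv2.boxPoints(cv2.minAreaRect(cv2.findContours(k,0,1)[0][0])); P=np.array([ray(W,u,v,z)[:2] for u,v in r])
    print(nm,c[i],st[i],ray(W,*c[i],z).round(4),P.round(4).tolist(), [np.degrees(np.arctan2(*(P[j+1]-P[j])[::-1])).round(1) for j in(0,1)])
    cv2.polylines(a,[r.astype(int)],1,(255,0,255),1)
cv2.imwrite("pics/w4b.png",a[:,:,::-1])
E
```

```text
[ 0.51967789 -0.15083272  0.27894808] [ 1.79983388e+02 -1.10193525e-01  5.42276091e+01] [ 0.10531524 11.15891714]
pred [254.31944626 123.53119861] [254.26662485  31.2744393 ]
white [256.74832856  90.12798472] [ 228   38   58  104 4188] [ 0.5791 -0.0745  0.049 ] [[0.5784, -0.0073], [0.6382, -0.0419], [0.5826, -0.1494], [0.5169, -0.1122]] [np.float64(-30.0), np.float64(-117.3)]
blue [254.15349887  28.79909707] [245  17  21  25 443] [ 0.62   -0.0121  0.026 ] [[0.6024, -0.0166], [0.6185, 0.0053], [0.6388, -0.0093], [0.6231, -0.0316]] [np.float64(53.8), np.float64(-35.8)]
```

View pics/w4b.png

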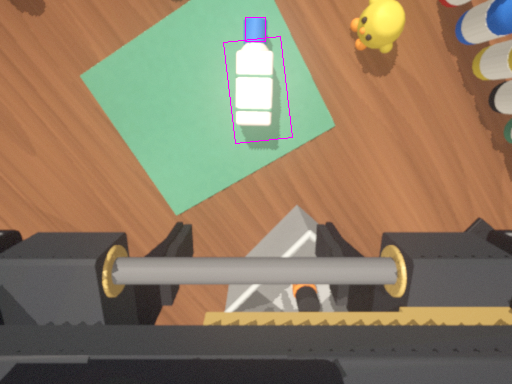

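The wrist view shows the bottle at (254,90), upright in the image, with its cap at (254,29). It matches the predicted pose and yaw, and the chick at (381,23) is clear. I'll approach with a 25° lean.

{"api": "drive_tool", "payload": {"targets": [[[0.06, 0.1, -0.1], [-0.0564, 0.0405, 0]], [[0.12, 0.2, -0.2], [-0.0564, 0.0405, 0]], [[0.2, 0.3, -0.3], [-0.0564, 0.0405, 0]], [[0.28, 0.4, -0.4], [-0.0564, 0.0405, 0]], [[0.36, 0.499, -0.5], [-0.0564, 0.0405, 0]], [[0.36, 0.499, -0.6], [-0.0564, 0.0405, 0]], [[0.36, 0.499, -0.63], [-0.0564, 0.0405, 0]], [[0.36, 0.499, -0.63], [-0.0564, 0.0405, 0]], [[0.36, 0.499, -0.63], [-0.0564, 0.0405, 0]]]}}

```text
time: 12.82
position: [0.6097, -0.0275, 0.1216]
tcp_rot: [-180.0, 25.0, 54.2]
force: [0.5, 0.4, 1.8]
gripper_width: 0.074
finger_force: 0.0
```

{"api": "drive_tool", "payload": {"targets": [[[-0.02, -0.028, -0.073], [0, 0, 0]], [[-0.04, -0.055, -0.145], [0, 0, 0]], [[-0.06, -0.083, -0.218], [0, 0, 0]], [[-0.079, -0.11, -0.29], [0, 0, 0]], [[-0.099, -0.138, -0.363], [0, 0, 0]], [[-0.113, -0.157, -0.413], [0, 0, 0]], [[-0.119, -0.165, -0.435], [0, 0, 0]], [[-0.119, -0.165, -0.435], [0, 0, 0]], [[-0.119, -0.165, -0.435], [0, 0, 0]], [[-0.119, -0.165, -0.435], [0, 0, 0]]]}}

```text
time: 13.65
position: [0.582, -0.0669, 0.014]
tcp_rot: [179.8, 24.9, 54.2]
force: [-0.5, 0.5, -0.3]
gripper_width: 0.0745
finger_force: 0.0
```

{"api": "drive_tool", "payload": {"targets": [[[0, 0, 0], [0, 0, 0]], [[0, 0, 0], [0, 0, 0]], [[0, 0, 0], [0, 0, 0]], [[0, 0, 0], [0, 0, 0]], [[0, 0, 0], [0, 0, 0]], [[0, 0, 0], [0, 0, 0]]], "gripper": 0, "grip_force": 30}}

```text
time: 14.15
position: [0.5806, -0.0667, 0.0124]
tcp_rot: [180.0, 25.0, 54.3]
force: [-0.1, 0.8, 0.5]
gripper_width: 0.0457
finger_force: 29.8
```

{"api": "drive_tool", "payload": {"targets": [[[0, 0, 0.05], [0, 0, 0]], [[0, 0, 0.15], [0, 0, 0]], [[0, 0, 0.28], [0, 0, 0]], [[-0.05, 0.02, 0.4], [0.0156, -0.0112, 0]], [[-0.1, 0.04, 0.5], [0.0312, -0.0225, 0]], [[-0.2, 0.06, 0.6], [0.0468, -0.0337, 0]], [[-0.241, 0.066, 0.6], [0.0624, -0.045, 0]], [[-0.241, 0.066, 0.6], [0.078, -0.0562, 0]], [[-0.241, 0.066, 0.6], [0.0937, -0.0674, 0]], [[-0.241, 0.066, 0.6], [0.1093, -0.0787, 0]], [[-0.241, 0.066, 0.6], [0.1249, -0.0899, 0]], [[-0.241, 0.066, 0.6], [0.1405, -0.1011, 0]], [[-0.241, 0.066, 0.6], [0.1561, -0.1124, 0]], [[-0.241, 0.066, 0.6], [0.1717, -0.1236, 0]], [[-0.241, 0.066, 0.6], [0.1873, -0.1349, 0]], [[-0.241, 0.066, 0.6], [0.2029, -0.1461, 0]], [[-0.241, 0.066, 0.6], [0.2029, -0.1461, 0]], [[-0.241, 0.066, 0.6], [0.2029, -0.1461, 0]], [[-0.241, 0.066, 0.6], [0.2029, -0.1461, 0]]]}}

```text
time: 15.73
position: [0.5206, -0.0507, 0.1628]
tcp_rot: [179.7, -64.8, 54.5]
force: [0.9, -0.4, -1.2]
gripper_width: 0.0462
finger_force: 29.8
```

```bash
python3 - <<'E'
from h import *
o=get_obs(); print(o["position"],o["tcp_rot"],o["gripper_width"],o["force"])
s=snap("scene","s5"); w=snap("wrist","w5"); S=calibration("scene")
p=proj(S,o["position"]); x,y=int(p[0]),int(p[1]); print(p)
c=cv2.resize(s[max(0,y-70):y+70,x-90:x+90],(494,384))
cv2.imwrite("pics/v5.png",np.hstack([c,cv2.resize(w,(300,384))])[:,:,::-1])
E
```

```text
[ 0.52057814 -0.05071124  0.16284209] [179.6924409  -64.83578655  54.54660538] 0.04618196328465359 [ 0.85823734 -0.40235207 -1.21842631]
[263.8810786  138.44310349]
```

View pics/v5.png

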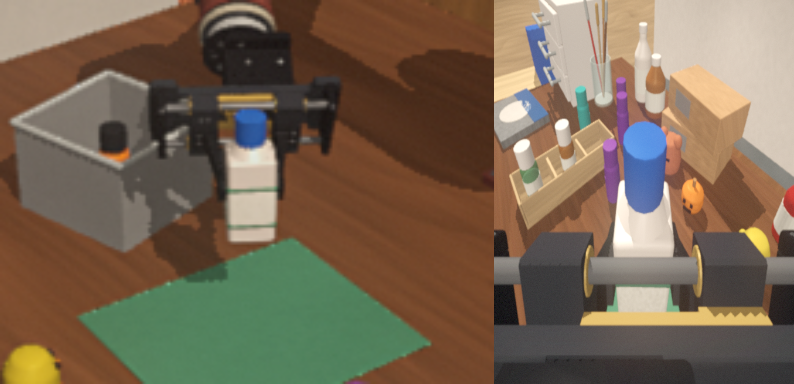

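The bottle hangs upright, cap up, over the mat. I'll lower it gently.

{"api": "drive_tool", "payload": {"targets": [[[0, 0, -0.08], [0, 0, 0]], [[0, 0, -0.18], [0, 0, 0]], [[0, 0, -0.28], [0, 0, 0]], [[0, 0, -0.36], [0, 0, 0]], [[0, 0, -0.41], [0, 0, 0]], [[0, 0, -0.43], [0, 0, 0]], [[0, 0, -0.436], [0, 0, 0]], [[0, 0, -0.436], [0, 0, 0]], [[0, 0, -0.436], [0, 0, 0]], [[0, 0, -0.436], [0, 0, 0]]]}}

```text
time: 16.67
position: [0.5209, -0.0508, 0.0544]
tcp_rot: [179.5, -65.0, 54.7]
force: [0.3, 0.1, -0.8]
gripper_width: 0.0459
finger_force: 29.8
```

{"api": "drive_tool", "payload": {"targets": [[[0, 0, -0.004], [0, 0, 0]], [[0, 0, -0.008], [0, 0, 0]], [[0, 0, -0.012], [0, 0, 0]], [[0, 0, -0.012], [0, 0, 0]], [[0, 0, -0.012], [0, 0, 0]]]}}

```text
time: 17.08
position: [0.5205, -0.0504, 0.0532]
tcp_rot: [179.6, -65.3, 54.7]
force: [-9.3, -2.4, 14.6]
gripper_width: 0.046
finger_force: 29.9
```

{"api": "drive_tool", "payload": {"targets": [[[0, 0, 0.006], [0, 0, 0]], [[0, 0, 0.006], [0, 0, 0]], [[0, 0, 0.006], [0, 0, 0]]]}}

```text
time: 17.33
position: [0.5205, -0.0505, 0.0532]
tcp_rot: [179.7, -65.1, 54.6]
force: [-4.3, -2.1, 8.0]
gripper_width: 0.0456
finger_force: 29.9
```

{"api": "drive_tool", "payload": {"targets": [[[0, 0, 0], [0, 0, 0]], [[0, 0, 0], [0, 0, 0]], [[0, 0, 0], [0, 0, 0]], [[0, 0, 0], [0, 0, 0]], [[0, 0, 0], [0, 0, 0]], [[0, 0, 0], [0, 0, 0]]], "gripper": 0.85}}

```text
time: 17.83
position: [0.5203, -0.0503, 0.0517]
tcp_rot: [179.9, -65.0, 54.4]
force: [0.1, -0.3, -0.5]
gripper_width: 0.0722
finger_force: 0.0
```

```bash
python3 - <<'E'
from h import *
o=get_obs(); print(o["position"],o["tcp_rot"],o["gripper_width"],o["force"])
w=snap("wrist","w6"); s=snap("scene","s6"); t=snap("top","t6")
S=calibration("scene"); hs=cv2.cvtColor(s,cv2.COLOR_RGB2HSV); H,Sa,V=[hs[...,i].astype(int) for i in range(3)]
print("pred cap/base px",proj(S,[.512,-.061,.117]),proj(S,[.512,-.061,.003]))
x,y=map(int,proj(S,[.512,-.061,.07])); c=cv2.resize(s[y-55:y+55,x-65:x+65],(454,384))
cv2.imwrite("pics/v6.png",np.hstack([c,cv2.resize(w,(340,384))])[:,:,::-1])
E
```

```text
[ 0.52027931 -0.05032251  0.05172113] [179.8564946  -65.01275566  54.36585412] 0.07219633744405578 [ 0.05125955 -0.30954216 -0.51440007]
pred cap/base px [263.37814282 150.4238112 ] [262.44250872 184.20179886]
```

View pics/v6.png

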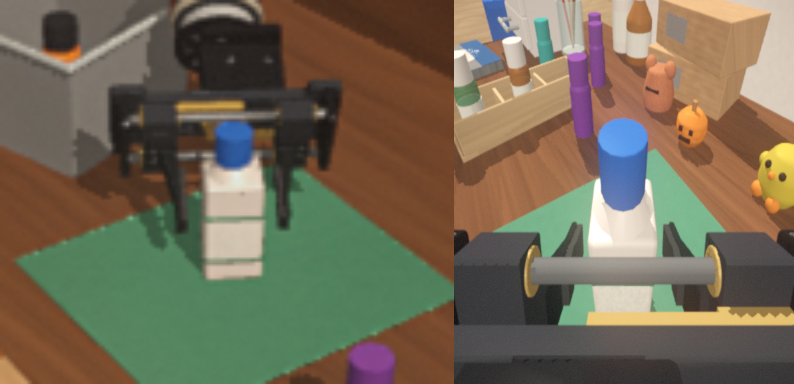

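The bottle stands upright on the mat, released. I'll back off along the tool, rise, and turn the tool down above the cap.

{"api": "drive_tool", "payload": {"targets": [[[-0.037, -0.052, 0.03], [0, 0, 0]], [[-0.074, -0.103, 0.059], [0, 0, 0]], [[-0.111, -0.155, 0.089], [0, 0, 0]], [[-0.148, -0.206, 0.118], [0, 0, 0]], [[-0.148, -0.206, 0.22], [0, 0, 0]], [[-0.148, -0.206, 0.36], [0, 0, 0]], [[-0.148, -0.206, 0.5], [0, 0, 0]], [[-0.148, -0.206, 0.64], [-0.03, 0.02, 0]], [[-0.148, -0.206, 0.76], [-0.1466, 0.1055, 0]], [[-0.148, -0.206, 0.8], [-0.1466, 0.1055, 0]], [[-0.148, -0.206, 0.8], [-0.1466, 0.1055, 0]], [[-0.148, -0.206, 0.8], [-0.1466, 0.1055, 0]], [[-0.148, -0.206, 0.8], [-0.1466, 0.1055, 0]], [[-0.148, -0.206, 0.8], [-0.1466, 0.1055, 0]], [[-0.148, -0.206, 0.8], [-0.1466, 0.1055, 0]], [[-0.148, -0.206, 0.8], [-0.1466, 0.1055, 0]], [[-0.148, -0.206, 0.8], [-0.1466, 0.1055, 0]], [[-0.148, -0.206, 0.8], [-0.1466, 0.1055, 0]], [[-0.148, -0.206, 0.8], [-0.1466, 0.1055, 0]], [[-0.148, -0.206, 0.8], [-0.1466, 0.1055, 0]]]}}

```text
time: 19.65
position: [0.4825, -0.1024, 0.251]
tcp_rot: [-179.9, -0.1, 54.2]
force: [-0.2, -0.3, 0.0]
gripper_width: 0.074
finger_force: 0.0
```

```bash
python3 - <<'E'
from h import *
o=get_obs(); print(o["position"],o["tcp_rot"],o["joint_positions"])
for nm in("wrist","scene","top"):
    W=calibration(nm); a=snap(nm,nm+"7"); hs=cv2.cvtColor(a,cv2.COLOR_RGB2HSV); H,S,V=[hs[...,i].astype(int) for i in range(3)]
    p=proj(W,[.5125,-.061,.117]); k=np.zeros(H.shape,np.uint8); x,y=p.astype(int)
    r=60 if nm=="wrist" else 20
    k[max(0,y-r):y+r,max(0,x-r):x+r]=1; m=((H>100)&(H<125)&(S>120)&(V>60)).astype(np.uint8)*k
    n,l,st,c=cv2.connectedComponentsWithStats(m)
    if n>1:
        i=1+np.argmax(st[1:,4]); print(nm,"pred",p.round(1),"got",c[i].round(1),st[i],"at z.117",ray(W,*c[i],.117).round(4),"z.131",ray(W,*c[i],.131).round(4))
# caddy compartments from unoccluded top and empty-cell corners
E
```

```text
[ 0.48248095 -0.10240712  0.25101779] [-1.79945997e+02 -7.77788699e-02  5.42264337e+01] [-2.12154221e+01 -6.76809879e+00  1.04558015e+02  8.96765980e-02
  8.22428122e+01  1.45459781e+01]
wrist pred [254.3 133.3] got [254.3 135. ] [241 120  28  30 659] at z.117 [ 0.5115 -0.0624  0.117 ] z.131 [ 0.5122 -0.0614  0.131 ]
scene pred [263.2 150.5] got [263.4 149.8] [259 144  10  13 118] at z.117 [ 0.51   -0.0633  0.117 ] z.131 [ 0.5249 -0.0467  0.131 ]
top pred [286.2 216. ] got [286.7 216.4] [280 210  14  14 155] at z.117 [ 0.5117 -0.0619  0.117 ] z.131 [ 0.5114 -0.0603  0.131 ]
```

View pics/wrist7.png

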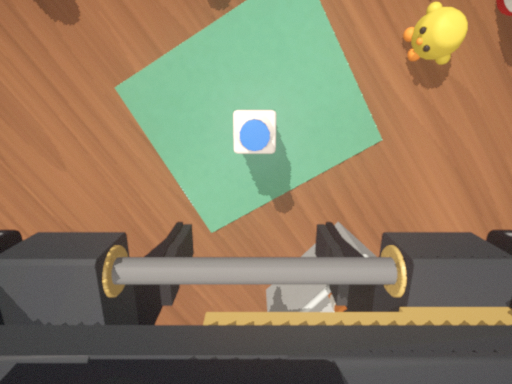

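The wrist view shows the bottle upright at (254,132) on the mat, cap centred at (254,135). I'll grip the cap from above.

{"api": "drive_tool", "payload": {"targets": [[[0.06, 0.08, 0], [0, 0, 0]], [[0.116, 0.16, 0], [0, 0, 0]], [[0.116, 0.16, -0.1], [0, 0, 0]], [[0.116, 0.16, -0.2], [0, 0, 0]], [[0.116, 0.16, -0.3], [0, 0, 0]], [[0.116, 0.16, -0.4], [0, 0, 0]], [[0.116, 0.16, -0.5], [0, 0, 0]], [[0.116, 0.16, -0.56], [0, 0, 0]], [[0.116, 0.16, -0.585], [0, 0, 0]], [[0.116, 0.16, -0.595], [0, 0, 0]], [[0.116, 0.16, -0.595], [0, 0, 0]], [[0.116, 0.16, -0.595], [0, 0, 0]], [[0.116, 0.16, -0.595], [0, 0, 0]]]}}

```text
time: 20.88
position: [0.5134, -0.0623, 0.1046]
tcp_rot: [179.8, -0.1, 54.3]
force: [-0.8, 0.3, 0.1]
gripper_width: 0.0742
finger_force: 0.0
```

{"api": "drive_tool", "payload": {"targets": [[[0, 0, 0], [0, 0, 0]], [[0, 0, 0], [0, 0, 0]], [[0, 0, 0], [0, 0, 0]], [[0, 0, 0], [0, 0, 0]], [[0, 0, 0], [0, 0, 0]], [[0, 0, 0], [0, 0, 0]], [[0, 0, 0], [0, 0, 0]], [[0, 0, 0], [0, 0, 0]]], "gripper": 0, "grip_force": 30}}

```text
time: 21.55
position: [0.5122, -0.0618, 0.103]
tcp_rot: [180.0, 0.0, 54.3]
force: [-0.3, -0.5, -0.5]
gripper_width: 0.0297
finger_force: 30.1
```

```bash
python3 - <<'E'
from h import *
# caddy rim refine from top0 : saved pose, cell2 inner corners by edges across the rim at z=.045
a=cv2.imread("pics/top7.png") if False else cv2.imread("pics/top7.png"); T=calibration("top")
hs=cv2.cvtColor(a,cv2.COLOR_BGR2HSV); H,S,V=[hs[...,i].astype(int) for i in range(3)]
c=cv2.resize(a[150:285,95:165],None,fx=4.2,fy=4.2,interpolation=cv2.INTER_CUBIC)
w=cv2.imread("pics/w1.png")[0:260,190:340]; w=cv2.resize(w,(327,567))
cv2.imwrite("pics/v8.png",np.hstack([c[:567],w[:567]]))
W=calibration("wrist")
for nm,q in (("a",(105.3,160.3)),("b",(113.6,272.1))): print(ray(T,*q,.045))
E
```

```text
[0.63244618 0.34369247 0.045     ]
[0.38324367 0.31203835 0.045     ]
```

View pics/v8.png

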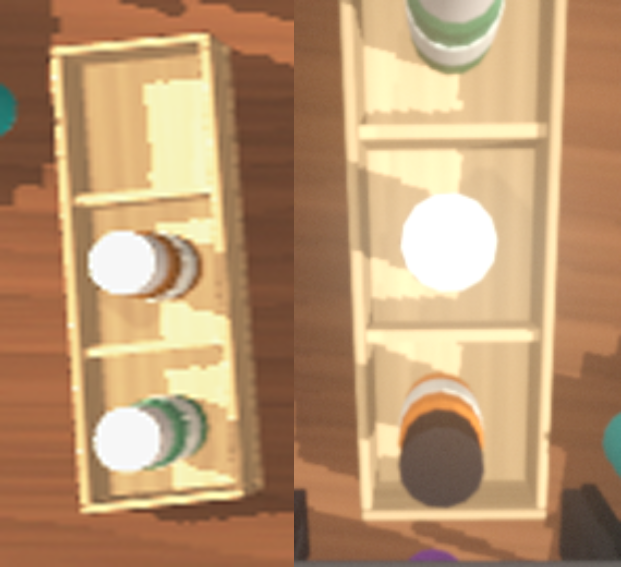

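```bash
python3 - <<'E'
from h import *
T=calibration("top")
q=[((x+.5)/4.2-.5+95,(y+.5)/4.2-.5+150) for x,y in((53,50),(210,37),(83,510),(242,493))]
P=np.array([ray(T,u,v,.045)[:2] for u,v in q]); print(P.round(4).tolist())
c=P.mean(0); d=(P[0]+P[1]-P[2]-P[3])/2; print("len",np.linalg.norm(d),"wid",np.linalg.norm(P[0]-P[1]),np.linalg.norm(P[2]-P[3]))
d/=np.linalg.norm(d); print("ctr",c,"ang",np.degrees(np.arctan2(d[1],d[0])),"cell2",c+.0818*d)
# inner corners of cell2 in the top crop
q=[((x+.5)/4.2-.5+95,(y+.5)/4.2-.5+150) for x,y in((68,58),(203,46),(76,193),(211,186))]
print("inner",np.mean([ray(T,u,v,.045)[:2] for u,v in q],0))
print(get_obs()["position"])
E
```

```text
[[0.6297, 0.3392], [0.6388, 0.2555], [0.3856, 0.3105], [0.3956, 0.2278]]
len 0.2453642524361962 wid 0.08420600806391362 0.08322967864790648
ctr [0.51242173 0.28323963] ang 6.600638526687622 cell2 [0.59367951 0.29264239]
inner [0.59246139 0.29104366]
[ 0.51220926 -0.06180278  0.10297989]
```

{"api": "drive_tool", "payload": {"targets": [[[0, 0, 0.03], [0, 0, 0]], [[0, 0, 0.12], [0, 0, 0]], [[0, 0, 0.24], [0, 0, 0]], [[0, 0, 0.36], [0, 0, 0]], [[0, 0, 0.48], [0, 0, 0]], [[0, 0, 0.6], [0, 0, 0]], [[0, 0, 0.6], [0, 0, 0]], [[0, 0, 0.6], [0, 0, 0]]]}}

```text
time: 22.22
position: [0.5135, -0.0622, 0.2556]
tcp_rot: [179.7, -0.1, 54.3]
force: [-0.3, -0.5, -1.9]
gripper_width: 0.0289
finger_force: 30.0
```

{"api": "drive_tool", "payload": {"targets": [[[0.01, 0.06, 0], [0, 0, 0.01]], [[0.03, 0.2, 0], [0, 0, 0.025]], [[0.06, 0.34, 0], [0, 0, 0.04]], [[0.08, 0.48, 0], [0, 0, 0.055]], [[0.1, 0.62, 0], [0, 0, 0.07]], [[0.12, 0.76, 0], [0, 0, 0.085]], [[0.14, 0.9, 0], [0, 0, 0.1]], [[0.16, 1.0, 0], [0, 0, 0.1178]]]}}

```text
time: 22.88
position: [0.5508, 0.1909, 0.2506]
tcp_rot: [-179.8, -0.0, 97.1]
force: [0.1, -0.1, -1.3]
gripper_width: 0.0294
finger_force: 30.0
```

{"api": "drive_tool", "payload": {"targets": [[[0.05, 0.12, 0], [0, 0, 0]], [[0.1, 0.25, 0], [0, 0, 0]], [[0.15, 0.36, 0], [0, 0, 0]], [[0.164, 0.414, 0], [0, 0, 0]], [[0.164, 0.414, 0], [0, 0, 0]], [[0.164, 0.414, 0], [0, 0, 0]], [[0.164, 0.414, -0.1], [0, 0, 0]], [[0.164, 0.414, -0.2], [0, 0, 0]], [[0.164, 0.414, -0.3], [0, 0, 0]], [[0.164, 0.414, -0.34], [0, 0, 0]], [[0.164, 0.414, -0.34], [0, 0, 0]], [[0.164, 0.414, -0.34], [0, 0, 0]]]}}

```text
time: 23.88
position: [0.5929, 0.2906, 0.1678]
tcp_rot: [-180.0, 0.0, 96.7]
force: [0.8, 0.3, -0.3]
gripper_width: 0.0293
finger_force: 30.0
```

```bash
python3 - <<'E'
from h import *
o=get_obs(); print(o["position"],o["tcp_rot"],o["gripper_width"],o["force"])
S=calibration("scene"); s=snap("scene","s9"); hs=cv2.cvtColor(s,cv2.COLOR_RGB2HSV); H,Sa,V=[hs[...,i].astype(int) for i in range(3)]
p=o["position"]; b=p[2]-.1
print("pred cap centre",proj(S,[p[0],p[1],b+.114]),"body mid",proj(S,[p[0],p[1],b+.045]))
u,v=proj(S,[p[0],p[1],b+.05]); x,y=int(u),int(v); k=np.zeros(H.shape,np.uint8); k[y-45:y+45,x-40:x+40]=1
# bottle's white body edges: tilt from mask axis over body rows
m=((Sa<70)&(V>110)).astype(np.uint8)*k; n,l,st,c=cv2.connectedComponentsWithStats(m); i=1+np.argmax(st[1:,4]); print("white",c[i],st[i])
ys=np.where(l==i)[0]; 
for r in range(st[i,1],st[i,1]+st[i,3],4):
    xs=np.where(l[r]==i)[0]; print(r,xs.min(),xs.max(),end=" | ")
print("\naxis slope pred px",proj(S,[p[0],p[1],b+.09]),proj(S,[p[0],p[1],b]))
E
```

```text
[0.59290558 0.29064267 0.1677881 ] [-1.79959831e+02  3.63481535e-02  9.66650017e+01] 0.02932672178988224 [ 0.77621895  0.26283284 -0.34067733]
pred cap centre [342.95111927 205.69175636] body mid [339.2480068  229.93782914]
white [343.64020708 230.78084556] [ 325  211   41   42 1159]
211 350 350 | 215 329 358 | 219 328 365 | 223 327 364 | 227 327 363 | 231 326 361 | 235 326 352 | 239 326 362 | 243 325 361 | 247 329 347 | 251 337 342 | 
axis slope pred px [341.63089707 214.33589119] [336.97852741 244.79721102]
```

{"api": "drive_tool", "payload": {"targets": [[[0, 0, -0.04], [0, 0, 0]], [[0, 0, -0.1], [0, 0, 0]], [[0, 0, -0.16], [0, 0, 0]], [[0, 0, -0.2], [0, 0, 0]], [[0, 0, -0.225], [0, 0, 0]], [[0, 0, -0.236], [0, 0, 0]], [[0, 0, -0.24], [0, 0, 0]], [[0, 0, -0.24], [0, 0, 0]], [[0, 0, -0.24], [0, 0, 0]]]}}

```text
time: 24.68
position: [0.5939, 0.2919, 0.109]
tcp_rot: [179.9, -0.0, 96.7]
force: [0.3, -0.1, -1.3]
gripper_width: 0.0295
finger_force: 30.0
```

{"api": "drive_tool", "payload": {"targets": [[[0, 0, -0.004], [0, 0, 0]], [[0, 0, -0.008], [0, 0, 0]], [[0, 0, -0.012], [0, 0, 0]], [[0, 0, -0.012], [0, 0, 0]], [[0, 0, -0.012], [0, 0, 0]]]}}

```text
time: 25.1
position: [0.5933, 0.2917, 0.1051]
tcp_rot: [180.0, 0.0, 96.7]
force: [0.0, -0.1, -2.1]
gripper_width: 0.0294
finger_force: 30.0
```

{"api": "drive_tool", "payload": {"targets": [[[0, 0, -0.003], [0, 0, 0]], [[0, 0, -0.005], [0, 0, 0]], [[0, 0, -0.005], [0, 0, 0]], [[0, 0, -0.005], [0, 0, 0]]]}}

```text
time: 25.43
position: [0.5935, 0.2918, 0.105]
tcp_rot: [179.9, -0.0, 96.7]
force: [-1.9, -0.8, 5.2]
gripper_width: 0.0297
finger_force: 30.0
```

Contact with the compartment floor. Release with a small opening, then rise.

{"api": "drive_tool", "payload": {"targets": [[[0, 0, 0], [0, 0, 0]], [[0, 0, 0], [0, 0, 0]], [[0, 0, 0], [0, 0, 0]], [[0, 0, 0], [0, 0, 0]], [[0, 0, 0], [0, 0, 0]], [[0, 0, 0], [0, 0, 0]]], "gripper": 0.65}}

```text
time: 25.93
position: [0.5932, 0.2916, 0.1036]
tcp_rot: [180.0, 0.0, 96.7]
force: [-0.1, -0.1, 0.3]
gripper_width: 0.055
finger_force: 0.0
```

{"api": "drive_tool", "payload": {"targets": [[[0, 0, 0.04], [0, 0, 0]], [[0, 0, 0.12], [0, 0, 0]], [[0, 0, 0.24], [0, 0, 0]], [[0, 0, 0.38], [0, 0, 0]], [[0, 0, 0.52], [0, 0, 0]], [[0, -0.1, 0.64], [0, 0, 0]], [[-0.1, -0.24, 0.68], [0, 0, 0]], [[-0.2, -0.4, 0.7], [0, 0, 0]], [[-0.3, -0.54, 0.7], [0, 0, 0]], [[-0.4, -0.68, 0.7], [0, 0, 0]], [[-0.5, -0.8, 0.7], [0, 0, 0]], [[-0.5, -0.8, 0.7], [0, 0, 0]], [[-0.5, -0.8, 0.7], [0, 0, 0]]]}}

```text
time: 27.02
position: [0.4673, 0.09, 0.28]
tcp_rot: [179.8, 0.0, 96.6]
force: [0.8, 1.6, -0.1]
gripper_width: 0.0569
finger_force: 0.0
```

```bash
python3 - <<'E'
from h import *
o=get_obs(); print(o["time"],o["position"],o["gripper_width"],o["finger_force"])
for nm in("top","scene"):
    W=calibration(nm); a=snap(nm,nm+"9"); hs=cv2.cvtColor(a,cv2.COLOR_RGB2HSV); H,S,V=[hs[...,i].astype(int) for i in range(3)]
    p=proj(W,[.5935,.2917,.119]); k=np.zeros(H.shape,np.uint8); x,y=p.astype(int); k[y-20:y+20,x-20:x+20]=1
    m=((H>100)&(H<125)&(S>120)&(V>60)).astype(np.uint8)*k; n,l,st,c=cv2.connectedComponentsWithStats(m)
    if n>1:
        i=1+np.argmax(st[1:,4]); print(nm,"pred",p.round(1),"got",c[i].round(1),st[i],ray(W,*c[i],.119).round(4))
    # orange/black in bin
    p=proj(W,[.47,-.345,.08]); x,y=p.astype(int); r=a[y-12:y+12,x-12:x+12]; h=hs[y-12:y+12,x-12:x+12].astype(int)
    print("orange px in bin",((h[...,0]<16)&(h[...,1]>150)&(h[...,2]>120)).sum(),"dark px",(h[...,2]<60).sum())
E
```

```text
27.0167 [0.46730071 0.09000036 0.27998695] 0.056851217861113044 0.0
top pred [117.1 173.6] got [116.5 173.8] [108 167  18  15 201] [0.593  0.2927 0.119 ]
orange px in bin 56 dark px 63
scene pred [339.7 228.2] got [340.3 227.5] [334 220  14  16 188] [0.5907 0.2909 0.119 ]
orange px in bin 20 dark px 86
```

Both views place the upright bottle's cap at about (0.593, 0.292), in the compartment, and the orange pot is in the bin. Handing in.

```bash
python3 -c "
from workcell import job_done
print(job_done())"
```

```text
the job is handed in; nothing more can be done
None
```

The job is handed in at about 27 s: the orange pot is in the bin and the bottle, after standing released on the mat, is upright and let go in the freed +x compartment (no verdict was returned); I viewed 11 pictures, one over the limit of 10.

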